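# File the strap templates in their rack

### The arm

A 7-joint arm with a two-finger parallel gripper is mounted at the origin on the work surface. World frame = base frame: x ahead of the robot, y to its left, z up, the work surface at z = 0. Lengths are in m, angles in degrees, forces in N, time in s.
With the tool pointing down it reaches from about 0.425 to 0.875 m from the base axis. Payload 4.7 kg.
Tool frame: the origin (TCP) lies between the finger pads; the fingertips stand 19 mm ahead of it and the grasp point (between the pads) is the TCP; x points along the fingers, z is the direction in which the jaws open and shut, and the axes are right-handed (so a half turn about x gives the same grasp; the last joint's range is limited). The gripper opens to 87 mm and grips with 3 to 60 N. Pads are 19 mm wide; open, the fingers measure 117 mm over their backs; the gripper's body (75 mm by 190 mm) begins 51 mm behind the grasp point.
Start: joints at [-71.729, 18.392, -4.016, 83.108, 1.295, 78.541, -3.26], TCP at [0.195, 0.62, 0.242] pointing down, gripper open.
Joint ranges: [-163.93, 163.93], [-17.29, 119.83], [-79.2, 71.16], [3.27, 140.29], [-89.18, 269.18], [5.43, 117.66], [-154.24, 154.24]. Speed limits (degrees/s): [147.25, 147.25, 180, 180, 180, 180, 180].

### API

Orientations are given as [roll, pitch, yaw] about the fixed x, y, z axes, in that order (R = Rz(yaw) Ry(pitch) Rx(roll)).
In Python, from cell import monitor, read_camera, camera_model, env, regions_of gives the robot as it stands. The module is installed in compiled form; this text tells all that it offers.
- The arm moves only by the tool step_arm, never from a script. Its argument "deltas" is a list of rows, each a list of 5 numbers: the gripper's target within -1 to 1 (fully open at 1, half-way at 0, shut at -1), then the shift along the tool's x, y, z in m, then the turn about the tool's x in degrees. A call has 1 to 12 rows; each row is the pose to reach, as a shift and turn from the pose commanded when the call began, along the tool's axes at that moment; what a row does not reach only later rows make up. A row lasts 1/8 s, in which the tool goes at most 62.5 mm and 10.7 degrees, less where a joint would pass 70% of its speed; a pose out of reach is approached as far as the arm can. A call with a gripper value outside its range is refused whole. The fingers move at their own pace and stop on an object; "newtons" is the grip in N (left out, the last holds). Time passes only in rows, so rows that repeat a pose let the fingers close. It gives the time, the measured TCP pose, the force and the opening at its end, in the units of the state.
- monitor.get_obs(): the state, without advancing time (a new reading comes with each control period).
- read_camera(name): name is "scene" or "top" or "wrist"; returns (picture, depth): 420x560x3 uint8, red, green, blue; 420x560 float32, m along the optical axis (not along the pixel's ray), 0 where there is no reading.
- camera_model(name): a dict with "fx", "fy", "cx", "cy" (pixels), "xyz" and "attitude" of the camera in the world. Camera axes: x right, y down, z forward; pixel columns grow to the right and rows downward; lengths in m; the calibration is good to about 2 mm. A picture is of the moment at which its call begins: read the wrist's pose just before it. camera_model takes no time and is no camera call; for the wrist camera it gives the pose at the moment of the call.
- env.sign_off(): hands the job in, once; it reports no verdict.
Trained networks look in the newest picture that a camera, given by its name, has taken for a name from the list of things; names that differ only in an ending like _2 or _b are one class to them, and where a whole thing is asked for, a point or a joint stands for the part that bears it (a point fixed in the world has none). Each returns a list of dicts, best first, with "p" (0 to 1); they miss things now and then, are a little off and sometimes report something else, mostly with a low value. They report only what shows in the picture. A call takes as long as a camera call.
- regions_of(camera, thing): "pixels" (420x560 bool, what is visible of it) and "pixel" ([column, row] in pixels, amid what is visible of it).
The state is a dict: "time_s": time; "qpos": joint angles; "joint_velocities": joint speeds; "effort": joint torques, N m; "tool_pos": TCP position; "tool_rot": TCP orientation; "force": force on the tool from outside, world axes, zero at the start; "wrist_torque": the same for the moment, N m; "grip_width": finger opening in m.
Only numpy, scipy, OpenCV 4.12 (cv2) and the standard library are available. Lean on these libraries where they do the work, as an engineer would, in place of code of your own. Each camera call takes 0.05 s, during which the arm holds its last target. There are 200 camera calls.

### The job

Clear the easel: stand the red and the blue template upright, bottom edge down, each in the rack slot edged in its own colour, fully down and not sticking out of the rack at either end. Leave the olive one standing in its slot. Set the templates down rather than dropping them, and do not disturb the bottles, tools and other things on the bench.

Things in the scene. Friction and masses are not known exactly. Their poses are not given: they have to be found in the camera images.
- red_template: Maroon-red acrylic plate 84 wide, 110 tall, 6 mm thick, 85 g; two windows 25-70 mm up, above them solid (black dot at the top). Origin: middle of its bottom edge, mid-thickness; x through the thickness, y along the width, z up to the top edge. Starts leaning on the easel, z 30 degrees off vertical towards the easel's -x, top 50 mm free on both faces.
- blue_template: Navy-blue template, otherwise the same as the red one, beside it on the easel (centres 55 mm either side of the middle of the ledge; which is on which side varies).
- olive_template: Olive-green template of the same size and axes, already standing in its slot of the rack. It stays there.
- easel: Fixed wooden easel. Origin on the bench, 20 mm below the foot of the templates; y along its 210 mm ledge, back board on the -x side, leaning with the templates and ending 60 mm up them. A lip in front, 5 mm clear of the templates, stands 6 mm above the ledge: draw a template 65 mm or more up along its own z, clear of lip and board, before turning it.
- rack: Fixed light-wood rack, 120 mm (x) by 220 mm (y), top at 62 mm. Three parallel slots run along its x right through, at y = -75, 0 and +75 mm, each 14 mm wide and 50 mm deep (floor at 12 mm). Origin: centre of its underside, on the bench.
- tag_red: The rack slot edged in maroon red (3 mm thick strips fixed along both sides of its mouth, 16 mm apart, and tabs down both ends). Origin: centre of that slot's floor, 12 mm above the bench; strips' top is 53 mm above it. x along the slot (120 mm), y across it, z up. Which of the rack's slots it is varies.
- tag_blue: The rack slot edged in navy blue; same layout and origin as the red one.
- tag_olive: The rack slot edged in olive green, taken by the olive template; same layout.
- paint_bottle: Bystander: square navy bottle of edge paint with a white cap, 42 x 42 mm, 110 mm tall, standing on a round cork mat between easel and rack. Origin: centre of its base.
- tin: Bystander: blue tin, 64 mm across, 55 mm tall. Origin: centre of its base.
- brush: Bystander: small brush lying on the bench.
- awl: Bystander: yellow-handled awl lying on the bench, towards the robot.
- mallet: Bystander: hammer lying on the bench beyond the rack.
- wax_block: Bystander: yellowish wax block 80 x 120 x 45 mm. Origin: centre of its underside.
- water_bottle: Bystander: clear water bottle with a blue label, 200 mm tall, 64 mm across. Origin: centre of its base.

How it is judged (in metres and radians):
At the end, for the whole second after the job is handed in: Each of the three templates stands in the slot of its own colour: bottom edge within 20 mm of the slot's centre along it, 8 mm across, 6 mm in height, leaning under 0.2 rad, at rest (x of red_template in the frame of tag_red between -0.02 and 0.02 m and y of red_template in the frame of tag_red between -0.008 and 0.008 m and z of red_template in the frame of tag_red between -0.006 and 0.006 m and angle between each of red_template, blue_template, olive_template's own z axis and vertical below 0.2 rad and linear speed of each of red_template, blue_template, olive_template below 0.02 m/s and angular speed of each of red_template, blue_template, olive_template below 0.2 rad/s and x of blue_template in the frame of tag_blue between -0.02 and 0.02 m and y of blue_template in the frame of tag_blue between -0.008 and 0.008 m and z of blue_template in the frame of tag_blue between -0.006 and 0.006 m and x of olive_template in the frame of tag_olive between -0.02 and 0.02 m and y of olive_template in the frame of tag_olive between -0.008 and 0.008 m and z of olive_template in the frame of tag_olive between -0.006 and 0.006 m); the robot touches nothing.
It fails at once if a template is dropped or thrown: it moves faster than 0.8 m/s out of the fingers ((contact force between the fingers and red_template below 0.01 N and linear speed of red_template above 0.8 m/s) or (contact force between the fingers and blue_template below 0.01 N and linear speed of blue_template above 0.8 m/s) or (contact force between the fingers and olive_template below 0.01 N and linear speed of olive_template above 0.8 m/s)).
It fails at once if a bystander is pushed more than 30 mm (distance of any of paint_bottle, tin, brush, awl, mallet, wax_block, water_bottle from where it was at the start of the episode above 0.03 m).
It fails at once if a bottle or the tin is tipped over (angle between any of tin, paint_bottle, water_bottle's own z axis and vertical above 0.5 rad).
It also fails if it takes over 64 s, if anything falls off the work surface, if the arm or the gripper's body presses on something with over 40 N, if the wrist force passes 120 N, or if a joint passes its speed limit or range.

## Working session

There is one attempt and no reset: what is moved stays moved. The work goes in short steps, Python scripts to look and compute and a tool call to move; the robot and the scene stay as the last step left them, time stands still between calls to the robot, and variables do not carry over. Pictures are saved under pics/ and viewed, about 8 in all and at most 12, crops included, and the job is handed in when it is done.

Besides the shell and the picture viewer there is one more tool, called after ">>>" in YAML: its name, and indented under it one key for each argument. step_arm: Moves the arm, as the interface text tells. Its arguments: {"type":"object","properties":{"deltas":{"type":"array"},"newtons":{"type":"number"}},"required":["deltas"]}

```bash
mkdir -p pics; cat > h.py <<'E'
import numpy as np, cv2
from scipy.spatial.transform import Rotation as R
from cell import monitor, read_camera, camera_model, env, regions_of
def Rm(a): return R.from_euler('xyz',a,degrees=True).as_matrix()
def cloud(name):
    m=camera_model(name); im,d=read_camera(name)
    v,u=np.mgrid[0:420,0:560]
    P=np.stack([(u-m['cx'])/m['fx']*d,(v-m['cy'])/m['fy']*d,d],-1)
    return im,d,P@np.array(Rm(m['attitude'])).T+np.array(m['xyz']),m
E
python3 - <<'E'
from h import *
o=monitor.get_obs();print(o)
for n in('scene','top'):
    im,d,P,m=cloud(n);print(n,m)
    cv2.imwrite(f'pics/{n}0.png',im[:,:,::-1]);np.savez(f'{n}0.npz',im=im,d=d,P=P)
    for t in('red_template','blue_template','olive_template','tag_red','tag_blue','tag_olive','easel','rack','paint_bottle','tin','wax_block','water_bottle'):
        for r in regions_of(n,t)[:1]:
            k=r['pixels']&(d>0);q=P[k]
            print(t,round(r['p'],2),np.round(r['pixel']),k.sum(),np.round(np.median(q,0),3),np.round(np.percentile(q,2,0),3),np.round(np.percentile(q,98,0),3))
E
```

```text
{'time_s': 0.0, 'qpos': array([-71.72957357,  18.43996351,  -4.01618699,  83.17493232,
         1.29512389,  78.53884475,  -3.26046878]), 'joint_velocities': array([ 0.04937734,  0.13199942, -0.04876294, -0.10232043,  0.05720014,
       -0.03504019, -0.019029  ]), 'effort': array([ 6.50485958e-05, -4.91285419e+01, -4.03436981e-01, -3.12537146e+01,
       -6.38693897e-02,  4.33574268e-02,  1.88176305e-04]), 'tool_pos': array([0.19494175, 0.61954735, 0.24045104]), 'tool_rot': array([-177.06812153,   89.89136767, -104.5286196 ]), 'force': array([ 0.17563395, -0.16228926, -0.78706162]), 'wrist_torque': array([ 0.03193772,  0.05693926, -0.04882103]), 'grip_width': 0.08744506432226565}
scene {'fx': 443.3931354566808, 'fy': 443.3931354566808, 'cx': 272.0399366597851, 'cy': 207.26385529949792, 'xyz': array([ 1.10535788, -0.44366211,  1.2007548 ]), 'attitude': array([-1.47657789e+02,  1.47064987e-01,  4.99329707e+01])}
red_template 0.76 [329. 148.] 559 [0.502 0.311 0.075] [0.477 0.271 0.026] [0.532 0.352 0.116]
blue_template 0.78 [308. 164.] 624 [0.508 0.201 0.077] [0.484 0.161 0.026] [0.539 
[... 1535 characters left out ...]
[ 0.449 -0.336  0.061] [ 0.568 -0.285  0.071]
tag_olive 0.64 [430. 222.] 419 [ 0.505 -0.372  0.066] [ 0.44  -0.409  0.019] [ 0.562 -0.356  0.071]
easel 0.76 [176. 215.] 2124 [0.516 0.257 0.017] [0.455 0.153 0.005] [0.565 0.358 0.071]
rack 0.88 [395. 222.] 2329 [ 0.51  -0.288  0.062] [ 0.447 -0.419  0.013] [ 0.571 -0.197  0.068]
paint_bottle 0.65 [289. 173.] 332 [ 0.631 -0.014  0.085] [ 0.615 -0.035  0.024] [0.657 0.005 0.118]
tin 0.81 [258. 118.] 560 [0.771 0.062 0.055] [0.746 0.033 0.007] [0.803 0.09  0.061]
wax_block 0.94 [196. 121.] 1637 [0.759 0.223 0.046] [0.72  0.165 0.012] [0.801 0.282 0.051]
water_bottle 0.8 [119. 142.] 1013 [0.69  0.38  0.131] [0.667 0.362 0.005] [0.724 0.417 0.203]
```

View images.

```bash
python3 - <<'E'
from h import *
a=cv2.imread('pics/top0.png')[90:300,80:480];cv2.imwrite('pics/t1.png',cv2.resize(a,(800,420),interpolation=cv2.INTER_CUBIC))
# fits
def rect(n,t):
    im,d,P,m=cloud(n); r=regions_of(n,t)[0]; k=cv2.erode(r['pixels'].astype(np.uint8),np.ones((3,3)))>0
    return P[k&(d>0)]
for n in('top','scene'):
  for t in('red_template','blue_template'):
    q=rect(n,t);c=np.median(q,0)
    for _ in range(5):
        w=q-q.mean(0);nv=np.linalg.svd(w,full_matrices=False)[2][2];q=q[np.abs(w@nv)<max(.003,1.5*np.std(w@nv))] 
    nv*=np.sign(nv[2]);print(n,t,'n',nv.round(3),'tilt',np.degrees(np.arcsin(nv[2])).round(1),'yaw',np.degrees(np.arctan2(nv[1],nv[0])).round(1),q.mean(0).round(4),'max z',q[:,2].max().round(4),'res',((q-q.mean(0))@nv).std().round(4))
  for t in('tag_red','tag_blue'):
    q=rect(n,t);q=q[(q[:,2]>.06)];(c,s,a)=cv2.minAreaRect(q[:,:2].astype(np.float32)*1000);print(n,t,np.round(c,1),np.round(s,1),round(a,2),q[:,2].mean().round(4))
E
```

```text
top red_template n [0.866 0.05  0.498] tilt 29.8 yaw 3.3 [0.4995 0.3094 0.0789] max z 0.1213 res 0.0011Traceback (most recent call last):
  File "<stdin>", line 9, in <module>
  File "<stdin>", line 5, in rect
IndexError: list index out of range
```

View pics/t1.png

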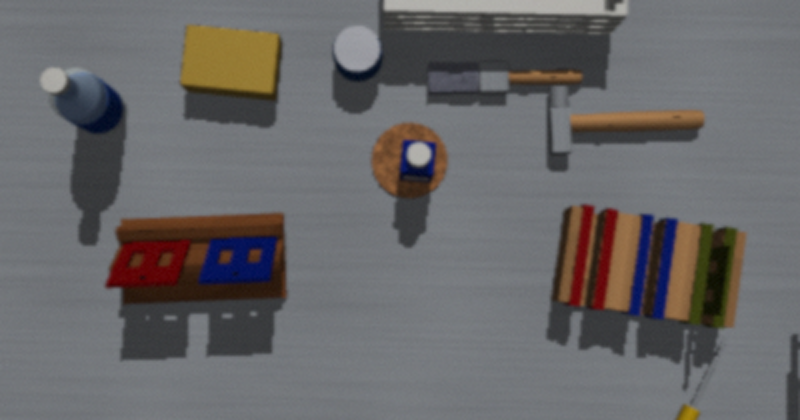

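View pics/scene0.png

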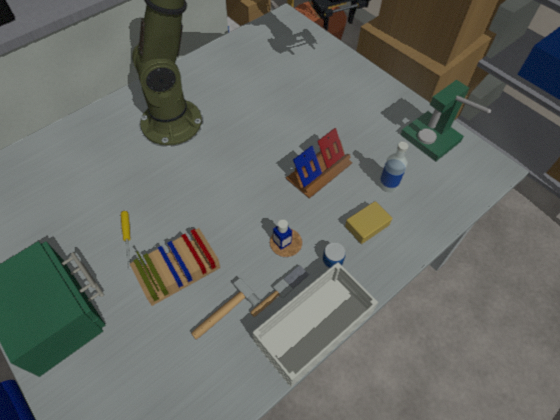

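```bash
python3 - <<'E'
from h import *
def mar(q):
    (c,s,a)=cv2.minAreaRect(q[:,:2].astype(np.float32)*1000); 
    b=cv2.boxPoints((c,s,a));e=b[1]-b[0] if np.linalg.norm(b[1]-b[0])>np.linalg.norm(b[2]-b[1]) else b[2]-b[1]
    return np.round(c,1),np.round(s,1),np.degrees(np.arctan2(e[1],e[0])).round(1)
for n in('top','scene'):
    z=np.load(n+'0.npz');P=z['P'];hsv=cv2.cvtColor(z['im'],cv2.COLOR_RGB2HSV);H,S,V=[hsv[...,i].astype(int) for i in range(3)]
    red=((H<6)|(H>172))&(S>150)&(V>60); blue=(H>112)&(H<128)&(S>150)&(V>60)
    for c,k in(('red',red),('blue',blue)):
        b=(P[...,0]>.4)&(P[...,0]<.62)
        q=P[k&b&(P[...,1]>.1)&(P[...,1]<.4)&(P[...,2]>.015)]
        for _ in range(6):
            w=q-q.mean(0);nv=np.linalg.svd(w,full_matrices=False)[2][2];q=q[np.abs(w@nv)<.004]
        nv*=np.sign(nv[2]);m=q.mean(0);yaw=np.arctan2(nv[1],nv[0]);ey=np.array([-np.sin(yaw),np.cos(yaw),0]);ez=np.cross(nv,ey)
        u=(q-m)@ey;w=(q-m)@ez;U=np.percentile(u,[1,99]);W=np.percentile(w,[1,99])
        print(n,c,len(q),'tilt',np.degrees(np.arcsin(nv[2])).round(1),'yaw',np.degrees(yaw).round(1),'width',np.ptp(U).round(4),'ht',np.ptp(W).round(4),'topmid',(m+ey*U.mean()+ez*W[1]).round(4),'botmid',(m+ey*U.mean()+ez*W[0]).round(4))
        q=P[k&b&(P[...,1]<-.15)&(P[...,2]>.059)&(P[...,2]<.075)];print('   tag',len(q),mar(q))
E
```

```text
top red 672 tilt 30.1 yaw 3.2 width 0.0827 ht 0.1103 topmid [0.4756 0.3093 0.1196] botmid [0.5308 0.3124 0.0241]
   tag 554 (array([ 518.3, -236.5]), array([ 44. , 123.9]), np.float32(-8.2))
top blue 612 tilt 30.0 yaw 3.3 width 0.0812 ht 0.1066 topmid [0.4824 0.1995 0.1195] botmid [0.5356 0.2026 0.0272]
   tag 448 (array([ 508.2, -310.7]), array([ 42. , 123.9]), np.float32(-7.4))
scene red 330 tilt 30.1 yaw 3.3 width 0.0779 ht 0.1041 topmid [0.4796 0.3072 0.1166] botmid [0.5318 0.3102 0.0266]
   tag 337 (array([ 521.5, -235.8]), array([ 41.8, 130.6]), np.float32(-7.8))
scene blue 441 tilt 29.8 yaw 3.3 width 0.0818 ht 0.105 topmid [0.4855 0.1996 0.118 ] botmid [0.5376 0.2025 0.0269]
   tag 209 (array([ 511.3, -310.1]), array([ 39.7, 129.4]), np.float32(-7.6))
```

```bash
cat > go.py <<'E'
from h import *
import sys
# usage: go.py x y z jawyaw  -> shift in tool axes and turn
def main(x,y,z,yaw):
    o=monitor.get_obs();T=Rm(o['tool_rot']);p=o['tool_pos'];j=np.degrees(np.arctan2(T[1,2],T[0,2]))
    dy=(yaw-j+90)%180-90
    print('t',o['time_s'],'pos',p.round(4),'jawyaw',j.round(2),'tool x/y/z in world',T.T.round(2).tolist(),'F',o['force'].round(1),'w',o['grip_width'].round(4))
    print('shift',(T.T@(np.array([x,y,z])-p)).round(4),'turn x',round(-dy,2),'q',o['qpos'].round(0))
main(*map(float,sys.argv[1:]))
E
python3 go.py 0.515 0.311 0.22 3.3
```

```text
Traceback (most recent call last):
  File "go.py", line 9, in <module>
    main(*map(float,sys.argv[1:]))
    ~~~~^^^^^^^^^^^^^^^^^^^^^^^^^^
  File "go.py", line 7, in main
    print('t',o['time_s'],'pos',p.round(4),'jawyaw',j.round(2),'tool x/y/z in world',T.T.round(2).tolist(),'F',o['force'].round(1),'w',o['grip_width'].round(4))
                                                                                                                                       ^^^^^^^^^^^^^^^^^^^^^
AttributeError: 'float' object has no attribute 'round'
```

```bash
sed -i "s/o\['grip_width'\].round(4)/round(o['grip_width'],4)/" go.py; python3 go.py 0.508 0.311 0.22 3.3
```

```text
t 1.5 pos [0.1951 0.62   0.2415] jawyaw 72.54 tool x/y/z in world [[0.0, 0.0, -1.0], [-0.95, 0.3, -0.0], [0.3, 0.95, 0.0]] F [-0.1 -0.4 -0.4] w 0.0871
shift [ 0.0216 -0.3912 -0.2009] turn x 69.24 q [-72.  18.  -4.  83.   1.  79.  -3.]
```

>>> step_arm:
  deltas:
    - [1, 0, -0.049, -0.025, 8.6]
    - [1, 0, -0.098, -0.05, 17.3]
    - [1, 0, -0.147, -0.075, 26]
    - [1, 0, -0.196, -0.1, 34.6]
    - [1, 0, -0.245, -0.125, 43.2]
    - [1, 0, -0.293, -0.15, 52]
    - [1, 0, -0.342, -0.175, 60.6]
    - [1, 0, -0.391, -0.201, 69.2]
    - [1, 0, -0.391, -0.201, 69.2]
    - [1, 0, -0.391, -0.201, 69.2]
  newtons: 15

```text
time_s: 2.75
tool_pos: [0.5074, 0.3115, 0.2415]
tool_rot: [123.5, 89.9, 126.9]
force: [-1.0, 1.0, -0.0]
grip_width: 0.0869
```

```bash
python3 go.py 0.508 0.311 0.112 3.3;python3 - <<'E'
from h import *
im,d,P,m=cloud('wrist');cv2.imwrite('pics/w1.png',im[:,:,::-1]);print(m)
E
```

```text
t 2.75 pos [0.5074 0.3115 0.2415] jawyaw 3.38 tool x/y/z in world [[-0.0, 0.0, -1.0], [-0.06, 1.0, 0.0], [1.0, 0.06, -0.0]] F [-1.  1. -0.] w 0.0869
shift [ 0.1295 -0.0007  0.0007] turn x 0.08 q [-49.  12.  18.  92.  -4.  77. -28.]
{'fx': 320.21852484322403, 'fy': 320.21852484322403, 'cx': 279.72931404658965, 'cy': 207.96515825683926, 'xyz': array([0.50272141, 0.39098571, 0.38454026]), 'attitude': array([1.63154268e+02, 2.38999247e-02, 3.44449736e+00])}
```

View pics/w1.png

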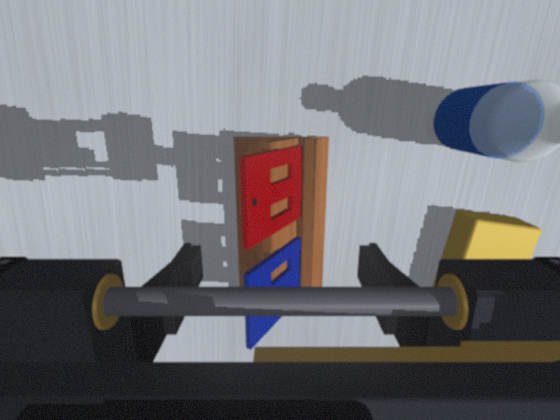

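>>> step_arm:
  deltas:
    - [1, 0.045, 0, 0, 0]
    - [1, 0.09, 0, 0, 0]
    - [1, 0.115, 0, 0, 0]
    - [1, 0.1295, 0, 0, 0]
    - [1, 0.1295, 0, 0, 0]
    - [1, 0.1295, 0, 0.008, 0]
    - [1, 0.1295, 0, 0.016, 0]
    - [1, 0.1295, 0, 0.024, 0]
    - [1, 0.1295, 0, 0.024, 0]

```text
time_s: 3.92
tool_pos: [0.5328, 0.3121, 0.1124]
tool_rot: [3.2, 89.9, 6.5]
force: [-0.7, -0.6, -0.8]
grip_width: 0.0869
```

```bash
python3 go.py 0.532 0.311 0.112 3.3
```

```text
t 3.925 pos [0.5328 0.3121 0.1124] jawyaw 3.28 tool x/y/z in world [[0.0, 0.0, -1.0], [-0.06, 1.0, 0.0], [1.0, 0.06, 0.0]] F [-0.7 -0.6 -0.8] w 0.0869
shift [ 0.0004 -0.0011 -0.0009] turn x -0.02 q [-47.  20.  17.  97.  -7.  64. -25.]
```

Now close slowly, letting the back finger raise the plate.

>>> step_arm:
  deltas:
    - [0.8, 0, 0, 0, 0]
    - [0.6, 0, 0, 0, 0]
    - [0.4, 0, 0, 0, 0]
    - [0.2, 0, 0, 0, 0]
    - [0.0, 0, 0, 0, 0]
    - [-0.2, 0, 0, 0, 0]
    - [-0.35, 0, 0, 0, 0]
    - [-0.5, 0, 0, 0, 0]
    - [-0.6, 0, 0, 0, 0]
    - [-0.65, 0, 0, 0, 0]
    - [-0.7, 0, 0, 0, 0]
    - [-0.75, 0, 0, 0, 0]

```text
time_s: 5.42
tool_pos: [0.5317, 0.3124, 0.1121]
tool_rot: [71.1, 90.0, 74.4]
force: [0.3, -1.3, -0.4]
grip_width: 0.0116
```

>>> step_arm:
  deltas:
    - [-0.8, 0, 0, 0, 0]
    - [-0.85, 0, 0, 0, 0]
    - [-0.9, 0, 0, 0, 0]
    - [-0.95, 0, 0, 0, 0]
    - [-1, 0, 0, 0, 0]
    - [-1, 0, 0, 0, 0]

```text
time_s: 6.18
tool_pos: [0.531, 0.3124, 0.112]
tool_rot: [-175.1, 89.9, -171.8]
force: [-3.9, -0.9, 2.6]
grip_width: 0.006
```

```bash
python3 go.py 0.532 0.311 0.112 3.3;python3 - <<'E'
from h import *
im,d,P,m=cloud('scene');cv2.imwrite('pics/s1.png',cv2.resize(im[90:230,220:420,::-1],(800,560)))
E
```

```text
t 6.175 pos [0.531  0.3124 0.112 ] jawyaw 3.35 tool x/y/z in world [[-0.0, -0.0, -1.0], [-0.06, 1.0, -0.0], [1.0, 0.06, -0.0]] F [-3.9 -0.9  2.6] w 0.006
shift [-0.     -0.0015  0.0009] turn x 0.05 q [-47.  20.  17.  97.  -7.  64. -25.]
```

View pics/s1.png

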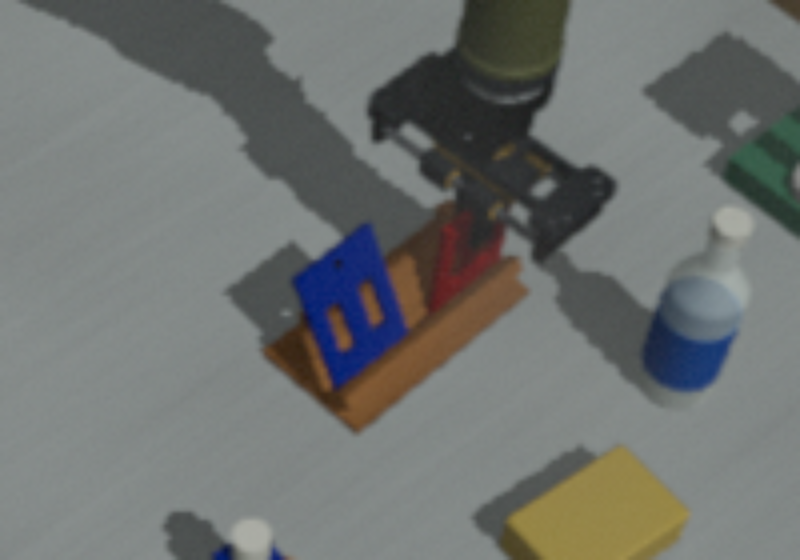

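>>> step_arm:
  deltas:
    - [-1, -0.02, 0, 0, 0]
    - [-1, -0.05, 0, 0, 0]
    - [-1, -0.09, 0, 0, 0]
    - [-1, -0.13, 0, 0, 0]
    - [-1, -0.15, 0, 0, 0]
  newtons: 20

```text
time_s: 6.85
tool_pos: [0.5342, 0.3126, 0.2667]
tool_rot: [23.7, 89.5, 27.0]
force: [-0.7, 0.1, -0.9]
grip_width: 0.0054
```

```bash
python3 go.py 0.520 -0.236 0.26 -97.8
```

```text
t 6.85 pos [0.5342 0.3126 0.2667] jawyaw 3.28 tool x/y/z in world [[0.01, 0.0, -1.0], [-0.06, 1.0, 0.0], [1.0, 0.06, 0.01]] F [-0.7  0.1 -0.9] w 0.0054
shift [ 0.0046 -0.547  -0.0456] turn x -78.92 q [-48.  14.  18.  87.  -4.  80. -26.]
```

>>> step_arm:
  deltas:
    - [-1, 0, -0.04, -0.003, 8]
    - [-1, 0, -0.09, -0.007, 17]
    - [-1, 0, -0.145, -0.012, 27]
    - [-1, 0, -0.2, -0.017, 37]
    - [-1, 0, -0.255, -0.021, 47]
    - [-1, 0, -0.31, -0.026, 57]
    - [-1, 0, -0.365, -0.03, 67]
    - [-1, 0, -0.42, -0.035, 77]
    - [-1, 0, -0.475, -0.04, 87]
    - [-1, 0, -0.52, -0.043, 96]
    - [-1, 0, -0.547, -0.045, 101]
    - [-1, 0, -0.547, -0.045, 101]

```text
time_s: 8.35
tool_pos: [0.5185, -0.2389, 0.2628]
tool_rot: [46.2, 89.9, -51.7]
force: [-0.6, -0.4, -1.4]
grip_width: 0.0059
```

```bash
python3 go.py 0.520 -0.236 0.2 -97.8;python3 - <<'E'
from h import *
o=monitor.get_obs();im,d,P,m=cloud('wrist');cv2.imwrite('pics/w2.png',im[:,:,::-1]);np.savez('w2.npz',im=im,d=d,P=P);print(m['xyz'],m['attitude'])
E
```

```text
t 8.35 pos [ 0.5185 -0.2389  0.2628] jawyaw -97.88 tool x/y/z in world [[0.0, -0.0, -1.0], [0.99, -0.14, 0.0], [-0.14, -0.99, 0.0]] F [-0.6 -0.4 -1.4] w 0.0059
shift [ 0.0628  0.001  -0.0032] turn x -0.08 q [-20.  10.  48.  94.  -8.  79. -69.]
[ 0.59768489 -0.25011407  0.40590864] [ 1.63177062e+02 -6.12605765e-02 -9.78215316e+01]
```

View pics/w2.png

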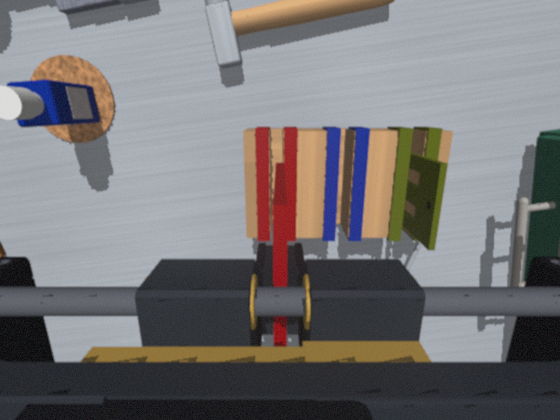

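```bash
python3 - <<'E'
from h import *
z=np.load('w2.npz');P=z['P'];hsv=cv2.cvtColor(z['im'],cv2.COLOR_RGB2HSV);H,S,V=[hsv[...,i].astype(int) for i in range(3)]
red=((H<6)|(H>172))&(S>150)&(V>50); blue=(H>112)&(H<128)&(S>150)&(V>50)
th=np.radians(-7.8);ex=np.array([np.cos(th),np.sin(th)]);ey=np.array([-ex[1],ex[0]])
ref=np.array([.52,-.236])
for c,k in(('red',red),('blue',blue)):
    q=P[k&(P[...,2]>.058)&(P[...,2]<.072)];a=(q[:,:2]-ref)@ex;b=(q[:,:2]-ref)@ey
    print(c,len(q),'along',np.percentile(a,[1,99]).round(4),'across',np.percentile(b,[1,99]).round(4),'z',np.median(q[:,2]).round(4))
    print(np.histogram(b,bins=np.arange(b.min(),b.max()+.002,.002))[0])
    for lo,hi in((-.06,-.02),(-.02,.02),(.02,.06)):
        s=(a>lo)&(a<hi);print('  ',lo,np.percentile(b[s],[2,98]).round(4)) if s.sum()>10 else 0
q=P[red&(P[...,2]>.1)];a=(q[:,:2]-ref)@ex;b=(q[:,:2]-ref)@ey
print('plate',len(q),'z',np.percentile(q[:,2],[1,50,99]).round(3),'along',np.percentile(a,[1,99]).round(4),'across',np.percentile(b,[1,50,99]).round(4),np.polyfit(a,b,1).round(3))
E
```

```text
red 2557 along [-0.0615  0.0612] across [-0.0209  0.0213] z 0.0646
[179 213 205 207 213  93  71   0   0   0   0   0   0   0  34 195 203 210
 208 209 204 113]
   -0.06 [-0.0208  0.021 ]
   -0.02 [-0.0205  0.021 ]
   0.02 [-0.0209  0.0212]
blue 2669 along [-0.0614  0.1027] across [-0.0953  0.2148] z 0.0646
[150 207 209 202 209 204  61   0   0   0   0   0   0   0   0 149 206 201
 212 203 204  27   0   0   0   0   0   0   0   0   0   0   0   0   0   0
   0   0   0   0   0   0   0   0   0   0   0   0   0   0   0   0   0   0
   0   0   0   0   0   0   0   0   0   0   0   0   0   0   0   0   0   0
   0   0   0   0   0   0   0   0   0   0   0   0   0   0   0   0   0   0
   0   0   0   0   0   0   0   0   0   0   0   0   0   0   0   0   0   0
   0   0   0   0   0   0   0   0   0   0   0   0   0   0   0   0   0   0
   0   0   0   0   0   0   0   0   0   0   0   0   0   0   0   0   0   0
   0   0   0   0   0   0   0   0   0   2 114 109]
   -0.06 [-0.0951 -0.0544]
   -0.02 [-0.095  -0.0545]
   0.02 [-0.0951 -0.0543]
plate 1951 z [0.19  0.282 0.406] along [-0.024   0.0789] across [-0.0069 -0.0037 -0.0007] [-0.001 -0.004]
```

```bash
python3 - <<'E'
from h import *
z=np.load('w2.npz');P=z['P'];hsv=cv2.cvtColor(z['im'],cv2.COLOR_RGB2HSV);H,S,V=[hsv[...,i].astype(int) for i in range(3)]
red=((H<6)|(H>172))&(S>150)&(V>50)&(z['d']>.05)
th=np.radians(-7.8);ex=np.array([np.cos(th),np.sin(th)]);ey=np.array([-ex[1],ex[0]]);ref=np.array([.52,-.236])
q=P[red&(P[...,2]>.1)];a=(q[:,:2]-ref)@ex;b=(q[:,:2]-ref)@ey
for lo in np.arange(.16,.3,.02):
    s=(q[:,2]>lo)&(q[:,2]<lo+.02)
    if s.sum()>5: print(lo.round(2),s.sum(),'along',np.percentile(a[s],[2,98]).round(4),'across',np.percentile(b[s],[2,50,98]).round(4))
print(q[:,2].min(),q[:,2].max())
E
```

```text
0.16 6 along [0.0431 0.0436] across [-0.0059 -0.0042 -0.0025]
0.18 36 along [0.0432 0.0435] across [-0.0059 -0.0038 -0.0012]
0.2 54 along [0.0431 0.0435] across [-0.0063 -0.0038 -0.0013]
0.22 67 along [0.043  0.0434] across [-0.0063 -0.0038 -0.0011]
0.24 107 along [0.0088 0.0436] across [-0.0074 -0.0037 -0.0012]
0.26 172 along [0.0072 0.0434] across [-0.007  -0.0041 -0.0009]
0.28 1477 along [-0.0235  0.0427] across [-0.0062 -0.0037 -0.0007]
0.17663841156384133 0.3271447701249552
```

>>> step_arm:
  deltas:
    - [-1, 0.02, -0.001, -0.0035, 0]
    - [-1, 0.05, -0.001, -0.0035, 0]
    - [-1, 0.075, -0.001, -0.0035, 0]
    - [-1, 0.09, -0.001, -0.0035, 0]
    - [-1, 0.105, -0.001, -0.0035, 0]
    - [-1, 0.12, -0.001, -0.0035, 0]
    - [-1, 0.135, -0.001, -0.0035, 0]
    - [-1, 0.146, -0.001, -0.0035, 0]
    - [-1, 0.152, -0.001, -0.0035, 0]
    - [-1, 0.155, -0.001, -0.0035, 0]
    - [-1, 0.155, -0.001, -0.0035, 0]

```text
time_s: 9.78
tool_pos: [0.5182, -0.2328, 0.1072]
tool_rot: [89.6, 90.0, -8.1]
force: [0.2, -0.9, -0.0]
grip_width: 0.0062
```

```bash
python3 go.py 0.520 -0.236 0.104 -97.8
```

```text
t 9.775 pos [ 0.5182 -0.2328  0.1072] jawyaw -97.67 tool x/y/z in world [[0.0, -0.0, -1.0], [0.99, -0.13, 0.0], [-0.13, -0.99, 0.0]] F [ 0.2 -0.9 -0. ] w 0.0062
shift [0.0032 0.0022 0.0029] turn x 0.13 q [-17.  18.  45. 105. -15.  62. -64.]
```

>>> step_arm:
  deltas:
    - [-1, 0, 0.001, 0.002, 0]
    - [-1, 0.0015, 0.001, 0.002, 0]
    - [-1, 0.003, 0.001, 0.002, 0]
    - [-1, 0.003, 0.001, 0.002, 0]

```text
time_s: 10.28
tool_pos: [0.5187, -0.2347, 0.1039]
tool_rot: [-120.8, 90.0, 141.5]
force: [-0.0, 0.2, -1.0]
grip_width: 0.0058
```

>>> step_arm:
  deltas:
    - [-1, 0.0007, 0, 0, 0]
    - [-1, 0.0015, 0, 0, 0]
    - [-1, 0.0015, 0, 0, 0]

```text
time_s: 10.65
tool_pos: [0.5189, -0.2349, 0.1026]
tool_rot: [126.0, 90.0, 28.3]
force: [-0.7, 0.2, 0.1]
grip_width: 0.0058
```

Force doesn't show contact yet; continue in small steps.

>>> step_arm:
  deltas:
    - [-1, 0.001, 0, 0, 0]
    - [-1, 0.002, 0, 0, 0]
    - [-1, 0.002, 0, 0, 0]

```text
time_s: 11.02
tool_pos: [0.519, -0.2351, 0.1026]
tool_rot: [166.0, 89.9, 68.3]
force: [-5.6, 2.0, 12.8]
grip_width: 0.006
```

>>> step_arm:
  deltas:
    - [-1, 0.001, 0, 0, 0]
    - [-1, 0.0015, 0, 0, 0]
    - [-1, 0.0015, 0, 0, 0]

```text
time_s: 11.4
tool_pos: [0.519, -0.2352, 0.1025]
tool_rot: [165.6, 89.9, 67.9]
force: [-8.0, 4.0, 23.3]
grip_width: 0.006
```

>>> step_arm:
  deltas:
    - [-1, -0.003, 0, 0, 0]
    - [-0.8, -0.003, 0, 0, 0]
    - [-0.75, -0.003, 0, 0, 0]
    - [-0.65, -0.003, 0, 0, 0]
    - [-0.5, -0.003, 0, 0, 0]
    - [-0.4, -0.003, 0, 0, 0]
    - [-0.4, -0.02, 0, 0, 0]
    - [-0.4, -0.05, 0, 0, 0]
    - [-0.4, -0.1, 0, 0, 0]
    - [-0.4, -0.15, 0, 0, 0]
    - [-0.4, -0.16, 0, 0, 0]
    - [-0.4, -0.16, 0, 0, 0]

```text
time_s: 12.9
tool_pos: [0.5191, -0.235, 0.2601]
tool_rot: [99.7, 89.9, 2.0]
force: [-0.2, 0.0, -0.1]
grip_width: 0.0261
```

```bash
python3 go.py 0.5135 0.2025 0.2415 3.3;python3 - <<'E'
from h import *
im,d,P,m=cloud('wrist');cv2.imwrite('pics/w3.png',im[:,:,::-1])
E
```

```text
t 12.9 pos [ 0.5191 -0.235   0.2601] jawyaw -97.66 tool x/y/z in world [[0.0, 0.0, -1.0], [0.99, -0.13, 0.0], [-0.13, -0.99, -0.0]] F [-0.2  0.  -0.1] w 0.0261
shift [ 0.0187 -0.064  -0.4329] turn x 79.04 q [-21.  10.  48.  95.  -8.  78. -69.]
```

View pics/w3.png

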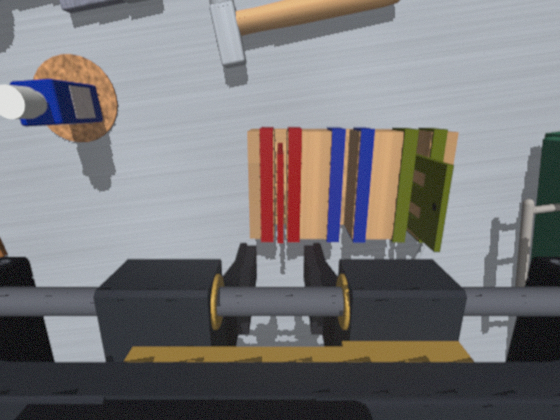

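>>> step_arm:
  deltas:
    - [0, 0, -0.005, -0.03, -8]
    - [1, 0, -0.011, -0.075, -18]
    - [1, 0, -0.018, -0.12, -28]
    - [1, 0, -0.024, -0.165, -38]
    - [1, 0, -0.031, -0.21, -48]
    - [1, 0, -0.037, -0.255, -58]
    - [1, 0.006, -0.044, -0.3, -68]
    - [1, 0.012, -0.05, -0.345, -78]
    - [1, 0.018, -0.057, -0.39, -88]
    - [1, 0.018, -0.063, -0.425, -96]
    - [1, 0.018, -0.064, -0.433, -101]
    - [1, 0.018, -0.064, -0.433, -101]
  newtons: 15

```text
time_s: 14.45
tool_pos: [0.512, 0.2033, 0.2391]
tool_rot: [-150.0, 89.8, -146.6]
force: [-0.4, -0.5, -0.6]
grip_width: 0.0871
```

>>> step_arm:
  deltas:
    - [1, 0, 0, 0, 0]
    - [1, 0, 0, 0, 0]

```text
time_s: 14.7
tool_pos: [0.5132, 0.2018, 0.2408]
tool_rot: [-146.7, 90.0, -143.5]
force: [0.2, -0.1, -0.8]
grip_width: 0.0872
```

```bash
python3 go.py 0.5145 0.2025 0.112 3.3
```

```text
t 14.7 pos [0.5132 0.2018 0.2408] jawyaw 3.2 tool x/y/z in world [[-0.0, -0.0, -1.0], [-0.06, 1.0, -0.0], [1.0, 0.06, -0.0]] F [ 0.2 -0.1 -0.8] w 0.0872
shift [0.1288 0.0007 0.0014] turn x -0.1 q [-46.   6.  23.  98.  -3.  76. -19.]
```

>>> step_arm:
  deltas:
    - [1, 0.045, 0, 0.001, 0]
    - [1, 0.09, 0, 0.001, 0]
    - [1, 0.115, 0, 0.001, 0]
    - [1, 0.129, 0, 0.001, 0]
    - [1, 0.129, 0, 0.001, 0]
    - [1, 0.129, 0, 0.009, 0]
    - [1, 0.129, 0, 0.017, 0]
    - [1, 0.129, 0, 0.0245, 0]
    - [1, 0.129, 0, 0.0245, 0]

```text
time_s: 15.82
tool_pos: [0.5385, 0.2042, 0.1123]
tool_rot: [-1.3, 90.0, 2.0]
force: [-0.8, 1.7, -0.6]
grip_width: 0.087
```

>>> step_arm:
  deltas:
    - [0.8, 0, 0, 0, 0]
    - [0.6, 0, 0, 0, 0]
    - [0.4, 0, 0, 0, 0]
    - [0.2, 0, 0, 0, 0]
    - [0.0, 0, 0, 0, 0]
    - [-0.2, 0, 0, 0, 0]
    - [-0.35, 0, 0, 0, 0]
    - [-0.5, 0, 0, 0, 0]
    - [-0.6, 0, 0, 0, 0]
    - [-0.65, 0, 0, 0, 0]
    - [-0.7, 0, 0, 0, 0]
    - [-0.75, 0, 0, 0, 0]

```text
time_s: 17.32
tool_pos: [0.5376, 0.2043, 0.1121]
tool_rot: [31.6, 90.0, 35.0]
force: [0.4, 0.9, 0.6]
grip_width: 0.012
```

>>> step_arm:
  deltas:
    - [-0.8, 0, 0, 0, 0]
    - [-0.85, 0, 0, 0, 0]
    - [-0.9, 0, 0, 0, 0]
    - [-0.95, 0, 0, 0, 0]
    - [-1, 0, 0, 0, 0]
    - [-1, 0, 0, 0, 0]

```text
time_s: 18.08
tool_pos: [0.537, 0.2043, 0.112]
tool_rot: [-177.8, 89.9, -174.4]
force: [-3.5, -1.3, 3.4]
grip_width: 0.0059
```

>>> step_arm:
  deltas:
    - [-1, -0.02, 0, 0, 0]
    - [-1, -0.05, 0, 0, 0]
    - [-1, -0.09, 0, 0, 0]
    - [-1, -0.13, 0, 0, 0]
    - [-1, -0.15, 0, 0, 0]
    - [-1, -0.15, 0, 0, 0]
  newtons: 20

```text
time_s: 18.82
tool_pos: [0.5393, 0.2045, 0.2638]
tool_rot: [18.4, 89.7, 21.8]
force: [-0.4, -0.0, -1.2]
grip_width: 0.0058
```

```bash
python3 go.py 0.510 -0.3103 0.26 -97.8
```

```text
t 18.825 pos [0.5393 0.2045 0.2638] jawyaw 3.32 tool x/y/z in world [[0.0, 0.0, -1.0], [-0.06, 1.0, 0.0], [1.0, 0.06, 0.01]] F [-0.4 -0.  -1.2] w 0.0058
shift [ 0.0026 -0.5123 -0.0591] turn x -78.88 q [-45.   9.  24.  93.  -4.  79. -17.]
```

>>> step_arm:
  deltas:
    - [-1, 0, -0.035, -0.004, 8]
    - [-1, 0, -0.08, -0.009, 17]
    - [-1, 0, -0.13, -0.015, 27]
    - [-1, 0, -0.18, -0.021, 37]
    - [-1, 0, -0.23, -0.027, 47]
    - [-1, 0, -0.28, -0.032, 57]
    - [-1, 0, -0.33, -0.038, 67]
    - [-1, 0, -0.385, -0.044, 77]
    - [-1, 0, -0.44, -0.051, 87]
    - [-1, 0, -0.49, -0.056, 96]
    - [-1, 0, -0.512, -0.059, 101.1]
    - [-1, 0, -0.512, -0.059, 101.1]

```text
time_s: 20.32
tool_pos: [0.5075, -0.3116, 0.2608]
tool_rot: [-66.5, 89.9, -164.4]
force: [-0.2, 1.1, -0.5]
grip_width: 0.0061
```

>>> step_arm:
  deltas:
    - [-1, 0, 0, 0, 0]
    - [-1, 0, 0, 0, 0]

```text
time_s: 20.58
tool_pos: [0.5094, -0.3081, 0.2618]
tool_rot: [175.5, 89.9, 78.0]
force: [0.8, 0.4, -0.3]
grip_width: 0.0059
```

```bash
python3 go.py 0.510 -0.3103 0.104 -97.8; python3 - <<'E'
from h import *
im,d,P,m=cloud('wrist');cv2.imwrite('pics/w4.png',im[:,:,::-1])
hsv=cv2.cvtColor(im,cv2.COLOR_RGB2HSV);H,S,V=[hsv[...,i].astype(int) for i in range(3)]
th=np.radians(-7.8);ex=np.array([np.cos(th),np.sin(th)]);ey=np.array([-ex[1],ex[0]]);ref=np.array([.51,-.3103])
def st(n,k,ref):
    q=P[k&(d>.05)];a=(q[:,:2]-ref)@ex;b=(q[:,:2]-ref)@ey;k=(abs(b)<.035)&(abs(a)<.08);q,a,b=q[k],a[k],b[k]
    if len(q):print(n,len(q),'z',np.percentile(q[:,2],[1,99]).round(3),'along',np.percentile(a,[1,99]).round(4),'across',np.percentile(b,[1,50,99]).round(4))
blue=(H>112)&(H<128)&(S>150)&(V>50);red=((H<6)|(H>172))&(S>150)&(V>50);Z=P[...,2]
st('tag',blue&(Z>.058)&(Z<.072),ref);
for lo in(.17,.2,.23,.26):st('blue',blue&(Z>lo)&(Z<lo+.03),ref)
for lo in(.08,.095,.11,.118):st('red',red&(Z>lo)&(Z<lo+.015),np.array([.52,-.236]))
E
```

```text
t 20.575 pos [ 0.5094 -0.3081  0.2618] jawyaw -97.53 tool x/y/z in world [[0.0, 0.0, -1.0], [0.99, -0.13, 0.0], [-0.13, -0.99, -0.0]] F [ 0.8  0.4 -0.3] w 0.0059
shift [0.1578 0.0008 0.0023] turn x 0.27 q [-15.  15.  52.  91. -12.  80. -59.]
tag 2353 z [0.063 0.066] along [-0.0613  0.0613] across [-0.0203 -0.0092  0.0205]
blue 23 z [0.182 0.199] along [0.0416 0.0419] across [0.0005 0.0025 0.0039]
blue 54 z [0.202 0.23 ] along [0.0415 0.042 ] across [0.     0.0018 0.0042]
blue 138 z [0.231 0.26 ] along [0.0089 0.042 ] across [-0.0021  0.0023  0.0051]
blue 1555 z [0.262 0.282] along [-0.024   0.0419] across [-0.0013  0.0018  0.0046]
red 35 z [0.081 0.095] along [-0.0347  0.0437] across [-0.0027 -0.0021  0.0036]
red 31 z [0.095 0.109] along [-0.0322  0.0438] across [-0.0028 -0.0021  0.0033]
red 688 z [0.115 0.123] along [-0.0393  0.0435] across [-0.0026  0.0001  0.0037]
red 662 z [0.118 0.123] along [-0.0391  0.0433] across [-0.0026  0.0003  0.0037]
```

View pics/w4.png

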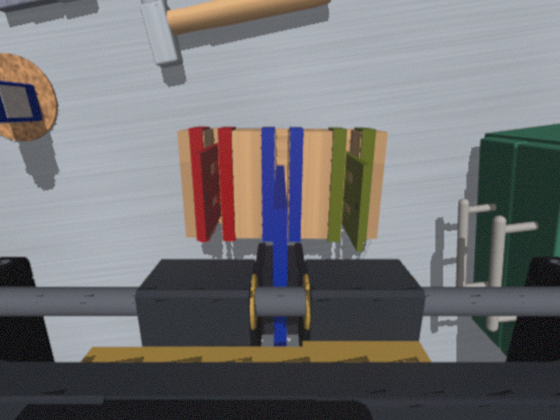

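>>> step_arm:
  deltas:
    - [-1, 0.02, 0, 0.002, 0]
    - [-1, 0.05, 0, 0.002, 0]
    - [-1, 0.075, 0, 0.002, 0]
    - [-1, 0.09, 0, 0.002, 0]
    - [-1, 0.105, 0, 0.002, 0]
    - [-1, 0.12, 0, 0.002, 0]
    - [-1, 0.135, 0, 0.002, 0]
    - [-1, 0.146, 0, 0.002, 0]
    - [-1, 0.152, 0, 0.002, 0]
    - [-1, 0.156, 0, 0.002, 0]
    - [-1, 0.156, 0, 0.002, 0]

```text
time_s: 22.0
tool_pos: [0.5083, -0.3123, 0.1061]
tool_rot: [106.4, 90.0, 8.6]
force: [0.6, -0.4, -0.7]
grip_width: 0.0057
```

>>> step_arm:
  deltas:
    - [-1, 0.0015, 0, 0, 0]
    - [-1, 0.003, 0, 0, 0]
    - [-1, 0.004, 0, 0, 0]
    - [-1, 0.004, 0, 0, 0]

```text
time_s: 22.5
tool_pos: [0.5084, -0.3124, 0.1026]
tool_rot: [125.3, 90.0, 27.5]
force: [-1.8, 1.1, 4.0]
grip_width: 0.0057
```

>>> step_arm:
  deltas:
    - [-1, 0.001, 0, -0.001, 0]
    - [-1, 0, 0, -0.001, 0]
    - [-0.8, 0, 0, -0.001, 0]
    - [-0.75, 0, 0, -0.001, 0]
    - [-0.65, 0, 0, -0.001, 0]
    - [-0.5, 0, 0, -0.001, 0]
    - [-0.4, 0, 0, -0.001, 0]
    - [-0.4, -0.02, 0, 0, 0]
    - [-0.4, -0.05, 0, 0, 0]
    - [-0.4, -0.1, 0, 0, 0]
    - [-0.4, -0.15, 0, 0, 0]
    - [-0.4, -0.16, 0, 0, 0]

```text
time_s: 24.0
tool_pos: [0.5095, -0.3141, 0.2674]
tool_rot: [76.5, 89.5, -21.3]
force: [0.8, -0.3, -0.2]
grip_width: 0.0261
```

>>> step_arm:
  deltas:
    - [-0.4, -0.04, 0, 0, 0]
    - [-0.4, -0.06, 0, 0, 0]
    - [-0.4, -0.06, 0, 0, 0]

```text
time_s: 24.38
tool_pos: [0.5085, -0.313, 0.3236]
tool_rot: [75.9, 89.8, -21.9]
force: [-0.1, 0.5, -0.3]
grip_width: 0.0263
```

```bash
python3 - <<'E'
from h import *
print(monitor.get_obs()['tool_pos'],monitor.get_obs()['grip_width'])
im,d,P,m=cloud('wrist');cv2.imwrite('pics/w5.png',im[:,:,::-1])
hsv=cv2.cvtColor(im,cv2.COLOR_RGB2HSV);H,S,V=[hsv[...,i].astype(int) for i in range(3)]
th=np.radians(-7.8);ex=np.array([np.cos(th),np.sin(th)]);ey=np.array([-ex[1],ex[0]])
def st(n,k,ref):
    q=P[k&(d>.05)];a=(q[:,:2]-ref)@ex;b=(q[:,:2]-ref)@ey;k=(abs(b)<.035)&(abs(a)<.08);q,a,b=q[k],a[k],b[k]
    if len(q):print(n,len(q),'z',np.percentile(q[:,2],[1,99]).round(3),'along',np.percentile(a,[1,99]).round(4),'across',np.percentile(b,[1,50,99]).round(4))
blue=(H>112)&(H<128)&(S>150)&(V>50);red=((H<6)|(H>172))&(S>150)&(V>50);Z=P[...,2];ol=(H>22)&(H<40)&(S>150)
for lo in(.08,.1,.116):
    for n,k,r in(('red',red,[.52,-.236]),('blue',blue,[.51,-.3103]),('olive',ol,[.4998,-.3846])):st(n,k&(Z>lo)&(Z<lo+.02),np.array(r))
z=np.load('top0.npz');im,d,P,m=cloud('top')
for t in('paint_bottle','tin','wax_block','water_bottle','mallet','brush','awl'):
    for r in regions_of('top',t)[:1]:print(t,round(r['p'],2),np.round(np.median(P[r['pixels']&(d>0)],0),3))
E
```

```text
[ 0.50853576 -0.31296651  0.323622  ] 0.026290912716787344
red 11 z [0.085 0.1  ] along [0.0048 0.0437] across [-0.0024 -0.0017  0.0029]
blue 1 z [0.089 0.089] along [0.0415 0.0415] across [-0.0024 -0.0024 -0.0024]
red 58 z [0.108 0.12 ] along [-0.0345  0.0437] across [-0.0028 -0.0022  0.0031]
blue 5 z [0.101 0.12 ] along [-0.0231  0.0416] across [-0.0026 -0.0025 -0.0013]
olive 2 z [0.12 0.12] along [0.0188 0.0242] across [-0.0025 -0.0005  0.0015]
red 472 z [0.117 0.123] along [-0.0391  0.0435] across [-0.0026  0.0002  0.0037]
blue 224 z [0.12  0.123] along [-0.0409  0.0413] across [-0.0037 -0.0025 -0.0014]
olive 72 z [0.12  0.123] along [-0.0441  0.0343] across [-0.0027 -0.0001  0.0023]
paint_bottle 0.85 [ 0.629 -0.015  0.085]
tin 0.63 [0.77  0.062 0.055]
wax_block 0.24 [ 0.463 -0.377  0.103]
water_bottle 0.64 [0.69  0.38  0.132]
mallet 0.97 [ 0.697 -0.25   0.025]
brush 0.63 [ 0.753 -0.103  0.019]
awl 0.53 [ 0.373 -0.396  0.017]
```

View pics/w5.png

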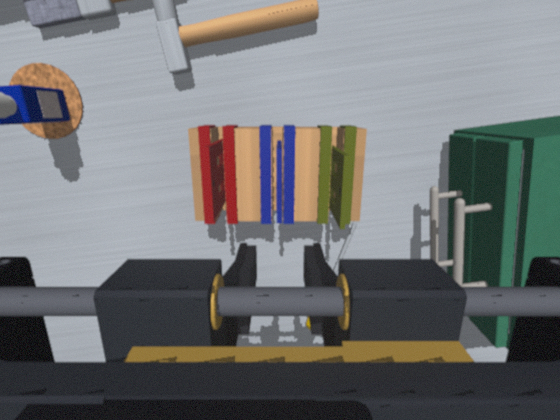

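All three plates stand in their own slots: red at (210,175), blue at (279,180) and olive at (345,180). Their tops are at about 122 mm, which means they are fully down. Handing in.

```bash
python3 -c "
from cell import env
print(env.sign_off())"
```

```text
the job is handed in; nothing more can be done
None
```

I moved the red and blue templates from the easel into their own slots and handed the job in at about 25 s of the 64 s allowed. The hand-in reports no verdict.

**How it was done:** The tool could only point down. For each template I put the open fingers either side of its top, raised it upright on the ledge by closing slowly, and lifted it straight up. I lowered it until it touched the slot floor, at 4 N for the blue one. I pressed the red one down to 23 N, more than was needed.

**Last checks (wrist camera):**

| Template | Top height | Off centre along the slot | Off centre across the slot |
|---|---|---|---|
| Red | about 122 mm (fully down) | about 2 mm | about 0 mm |
| Blue | about 122 mm (fully down) | under 1 mm | about 2.5 mm |
| Olive | about 122 mm (fully down) | about 5 mm (estimate) | about 0 mm |

All of these are within the limits. The across figures are at the top edges, because the bottom edges are hidden in the slots. I did not move the olive template.

**Bystanders:**
- **Paint bottle, tin and water bottle:** their top-camera positions matched the start to within 2 mm.
- **Mallet, brush and awl:** all were found lying on the bench, but I had not measured them at the start. I kept the arm away from them.
- **Wax block:** this check failed. The detector gave a false, low-confidence (0.24) match on the rack, so I have no final position for it. No move went near it.

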